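# Blue spool back into the covered thread keeper

## Task

A spool of blue thread has been left lying on the shoemaker's bench. Turn the clear cover of the round thread keeper until its opening is squarely over the one empty compartment (the one with the blue tab), then stand the blue spool upright on the floor of that compartment, set down and not dropped, and leave the opening over it so that the thread is ready to use. Leave the other spools and the things on the bench where they are.

Things in the scene. Friction and masses are not known exactly. Their poses are not given: they have to be found in the camera images.
- keeper: Thread keeper, fixed: round white drum, axis at its origin (bench level), z up, 292 mm diameter, wall top 108 mm up, inside radius 142 mm; foot and colour tabs reach 158 mm. Five 72-degree compartments round a 40 mm hub, with 4 mm walls up to 104 mm. The empty one, with a blue tab on the drum, lies in the keeper's +x direction; the others hold spools. On top is a clear cover, top 114 mm up.
- cover (a joint): Angle of the cover, rad: 0 (or any whole turn) with its opening centred over the empty compartment, growing anticlockwise from above. Turns endlessly, no clicks, stays where left, takes about 0.15 N m. The cover is a 294 mm clear disc, orange at the rim, with one opening: a 68-degree sector from 36 mm off the axis out through the rim, bordered by 6 mm orange strips, tops 117 mm above the bench.
- cover_opening (a point): Centre of the opening in the cover, 104 mm from the axis, 112 mm above the bench; x points outward from the axis.
- cover_knob (a point): Point to grip on the cover's bar knob, on the axis, 138 mm above the bench. The black bar is 16 mm thick (along this point's x), 60 mm long (along its y) and stands from 116 to 152 mm above the bench. This point's x points towards the middle of the opening.
- empty_place (a point): Middle of the empty compartment's floor, 104 mm from the keeper's axis, 8 mm above the bench. Here the compartment is 118 mm wide across and 38 mm remain outward to the drum wall. The spool may stand anywhere on this floor.
- spool_blue_center (a point): Centre of the blue spool, which at first lies on its side on the bench (centre 25 mm up). x is its long axis. Wound thread body 50 mm in diameter, 76 mm long, on a 38 mm cardboard core that shows 7 mm at each end: 90 mm long in all, ends alike; it stands on either end, centre 45 mm up. About 180 g, firm, can roll.
- spool_natural_center (a point): Centre of the cream-white spool standing in another compartment of the keeper, same size as the blue one; its top is 98 mm above the bench, under the cover. Leave it.
- spool_black_center (a point): Centre of the black spool standing in another compartment of the keeper, same size as the blue one; its top is 98 mm above the bench, under the cover. Leave it.
- spool_tan_center (a point): Centre of the brown spool standing in another compartment of the keeper, same size as the blue one; its top is 98 mm above the bench, under the cover. Leave it.
- spool_green_center (a point): Centre of the green spool standing in another compartment of the keeper, same size as the blue one; its top is 98 mm above the bench, under the cover. Leave it.
- hammer: Shoemaker's hammer lying on the bench, 245 mm long along x, head at +x, 32 mm high; origin under the middle of the handle. Leave it.
- last: Wooden shoe last standing on its sole, 260 mm long along x, 90 mm wide, 98 mm high; origin at its middle on the bench. Leave it.
- pincers: Steel pincers lying flat, 215 mm long along x, 70 mm wide, 14 mm high; origin at their middle on the bench. Leave them.
- cream_jar: Amber jar with a black lid, 58 mm in diameter, 53 mm high; origin under its centre. Leave it.
- polish_tin: Red and brass polish tin, 86 mm in diameter, 31 mm high; origin under its centre. Leave it.
Things that resemble listed ones, but are neither listed nor needed, are in the scene too. There is more than one size of the part that bears spool_blue_center; the job needs the smaller.

How it is judged (in metres and radians):
On the way, in this order (a step that is already met when the one before it is completed fails the run):
1. the opening of the cover is over the empty compartment (horizontal distance between cover_opening and empty_place below 0.015 m), for 0.2 s.
2. the blue spool is upright in that compartment, no more than 10 mm above its floor, while the fingers still hold it (horizontal distance between spool_blue_center and empty_place below 0.045 m and angle between the x axis of spool_blue_center and the z axis of keeper, either way round below 0.15 rad and z of spool_blue_center in the frame of keeper below 0.063 m and contact force between spool_blue and the fingers above 0.5 N), for 0.1 s.
At the end, for the whole second after the job is handed in: The blue spool stands at rest on the floor of the once empty compartment (centre within 45 mm of its middle and at most 4 mm above standing height, within 0.15 rad of upright), and the centre of the cover's opening is within 15 mm of being over that compartment's middle (horizontal distance between cover_opening and empty_place below 0.015 m and horizontal distance between spool_blue_center and empty_place below 0.045 m and angle between the x axis of spool_blue_center and the z axis of keeper, either way round below 0.15 rad and z of spool_blue_center in the frame of keeper below 0.057 m and linear speed of spool_blue below 0.02 m/s); the robot touches nothing.
It fails at once if another spool in the keeper is moved by more than 30 mm (distance of any of spool_natural_center, spool_black_center, spool_tan_center, spool_green_center from where it was at the start of the episode above 0.03 m).
It fails at once if a tool, last, jar or tin on the bench is moved by more than 30 mm (distance of any of hammer, last, pincers, cream_jar, polish_tin from where it was at the start of the episode above 0.03 m).
It also fails if it takes over 72 s, if anything falls off the work surface, if the arm or the gripper's body presses on something with over 40 N, if the wrist force passes 120 N, or if a joint passes its speed limit or range.

## Robot

A 7-joint arm with a two-finger parallel gripper is mounted at the origin on the work surface. World frame = base frame: x ahead of the robot, y to its left, z up, the work surface at z = 0. Lengths are in mm, angles in rad, forces in N, time in s.
With the tool pointing down it reaches from about 400 to 875 mm from the base axis. Payload 4.4 kg.
Tool frame: the origin (TCP) lies on the centre line of the jaws, within the pads' length; the fingertips stand 11 mm ahead of it and the grasp point (between the pads) lies 8 mm behind it; z points along the fingers, y is the line along which they close (so a half turn about z gives the same grasp; the last joint's range is limited). The gripper opens to 85 mm and grips with 20 to 120 N. Pads are 22 mm wide; open, the fingers measure 114 mm over their backs; the gripper's body (76 mm by 85 mm) begins 54 mm behind the grasp point. The pads swing forward as they close: fully open they stand 13 mm farther back than shut.
Start: joints at [-1.38, 0.628, 0.038, 1.517, -0.027, 0.996, -0.02], TCP at [165.067, 628.706, 242.313] pointing down, gripper open.
Joint ranges: [-3.06, 3.06], [-0.37, 2.12], [-1.25, 1.32], [0.18, 2.47], [-1.1, 4.24], [0.23, 1.98], [-2.94, 2.94]. Speed limits (rad/s): [2.57, 2.57, 3.14, 3.14, 3.14, 3.14, 3.14].

## Interface

Orientations are given as a unit quaternion [x, y, z, w].
In Python, from bench import env gives the robot as it stands. The module is installed in compiled form; this text tells all that it offers.
- The arm moves only by the tool arm_command, never from a script. Its argument "deltas" is a list of rows, each an object of numbers: "x", "y", "z": the shift along the tool's x, y, z in cm; "rx", "ry", "rz": the turn, a rotation vector about the tool's x, y, z in rad; "fingers": the closure, from -1 (fully open) to 1 (shut). In form: [{"x": .., "y": .., "z": .., "rx": .., "ry": .., "rz": .., "fingers": ..}, ...]. A call has 1 to 20 rows; each row shifts and turns the commanded pose from where the row before left it, along the tool's axes as they then stand; what a row does not reach is not made up. A row lasts 1/12 s, in which the tool goes at most 41.7 mm and 7.16 degrees, less where a joint would pass 70% of its speed; a pose out of reach is approached as far as the arm can. A call with a gripper value outside its range is refused whole. The fingers move at their own pace and stop on an object; "newtons" is the grip in N (left out, the last holds). Time passes only in rows, so rows that do not move let the fingers close. It gives the time, the measured TCP pose, the force, the opening and the grip force at its end, in the units of the state.
- env.state(): the state, without advancing time (a new reading comes with each control period).
- env.get_image(name): name is "scene" or "top"; returns a dict with "pixels" (480x640x3 uint8, red, green, blue), "z_map" (480x640 float32, mm along the optical axis (not along the pixel's ray), 0 where there is no reading), "fx", "fy", "cx", "cy" (pixels), "T" (4x4, takes a point from camera to world coordinates). Camera axes: x right, y up, looking along -z (the intrinsics and any distortion apply to the point x, -y, -z); pixel columns grow to the right and rows downward; lengths in mm; the calibration is good to about 2 mm. A picture is of the moment at which its call begins.
- env.finish_job(): hands the job in; it is judged then, once.
The state is a dict: "time_s": time; "joint_positions": joint angles; "joint_vel": joint speeds; "effort": joint torques, N m; "position": TCP position; "tcp_rot": TCP orientation; "ft_force": force on the tool from outside, world axes, zero at the start; "wrist_torque": the same for the moment, N m; "width": opening from 0.0 (shut) to 1.0 (fully open); "finger_force": force on a finger pad.
Only numpy, scipy, OpenCV 4.12 (cv2) and the standard library are available. Lean on these libraries where they do the work, as an engineer would, in place of code of your own. Each camera call takes 0.05 s, during which the arm holds its last target. There are 200 camera calls.

## Working session

There is one attempt and no reset: what is moved stays moved. The work goes in short steps, Python scripts to look and compute and a tool call to move; the robot and the scene stay as the last step left them, time stands still between calls to the robot, and variables do not carry over. Pictures are saved under pics/ and viewed, at most 10 in all, crops included, and the job is handed in when it is done.

Besides the shell and the picture viewer there is one more tool, called after "Call:" in YAML: its name, and indented under it one key for each argument. arm_command: Moves the arm, as the interface text tells. Its arguments: {"type":"object","properties":{"deltas":{"type":"array"},"newtons":{"type":"number"}},"required":["deltas"]}

```bash
mkdir -p pics
cat > h.py <<'E'
import numpy as np, cv2
from bench import env
def grab(n):
    d=env.get_image(n); return d
def save(d,f): cv2.imwrite('pics/'+f,d['pixels'][:,:,::-1])
def cloud(d):
    v,u=np.mgrid[0:480,0:640]; z=d['z_map'].astype(float)
    P=np.stack([(u-d['cx'])/d['fx']*z,-(v-d['cy'])/d['fy']*z,-z,np.ones_like(z)],-1)
    return (P@np.array(d['T']).T)[...,:3]
def ray(d,u,v,h):
    T=np.array(d['T']); r=T[:3,:3]@np.array([(u-d['cx'])/d['fx'],-(v-d['cy'])/d['fy'],-1]); o=T[:3,3]
    return o+r*(h-o[2])/r[2]
E
python3 - <<'E'
from h import *
for n in('scene','top'):
    d=grab(n); save(d,n+'1.png'); print({k:d[k] for k in d if k not in('pixels','z_map')})
print(env.state())
E
```

```text
{'fx': 572.6970369680758, 'fy': 572.6970369680758, 'cx': 310.92269620092867, 'cy': 230.4048130771238, 'T': array([[-7.85771607e-01, -4.09143466e-01,  4.63858389e-01,
         1.12666114e+03],
       [ 6.18445426e-01, -5.31110650e-01,  5.79177634e-01,
         7.62790975e+02],
       [ 9.39338577e-03,  7.41972440e-01,  6.70364575e-01,
         9.66030709e+02],
       [ 0.00000000e+00,  0.00000000e+00,  0.00000000e+00,
         1.00000000e+00]])}
{'fx': 467.4582673763902, 'fy': 467.4582673763902, 'cx': 322.0632646739225, 'cy': 236.52327938836996, 'T': array([[ 2.35246887e-02,  9.84809862e-01, -1.72035240e-01,
         3.13053706e+02],
       [-9.99592312e-01,  2.59558266e-02,  1.18955635e-02,
         4.21209232e+01],
       [ 1.61801852e-02,  1.71685264e-01,  9.85018970e-01,
         1.32680252e+03],
       [ 0.00000000e+00,  0.00000000e+00,  0.00000000e+00,
         1.00000000e+00]])}
{'time_s': 0.1, 'joint_positions': array([-1.37981084,  0.62930027,  0.03842214,  1.51824878, -0.02699046,
        0.99628606, -0.02001565]), 'joint_vel': array([ 0.00031922, -0.00113519, -0.00081202, -0.00297565, -0.00037217,
       -0.00153493, -0.00199464]), 'effort': array([ 2.74991471e-03, -5.64524925e+01,  1.23024669e+00, -1.93968040e+01,
        1.12449788e-02,  5.50976765e-03,  7.46538660e-06]), 'position': array([164.9073233 , 628.18432378, 241.45653381]), 'tcp_rot': array([ 1.28036132e-01,  9.91769129e-01, -8.56353989e-04, -1.03425370e-04]), 'ft_force': array([-0.70892132, -0.96561687,  0.03342853]), 'wrist_torque': array([-0.0273214 ,  0.03723466,  0.01116033]), 'finger_force': 0.0, 'width': 0.9993325333239426}
```

View pics/scene1.png

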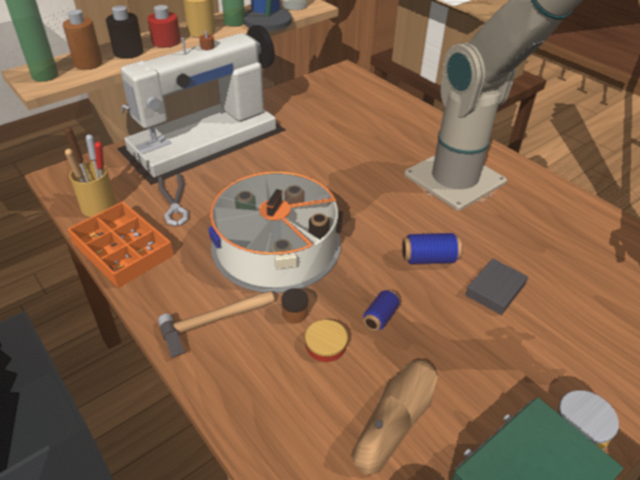

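View pics/top1.png

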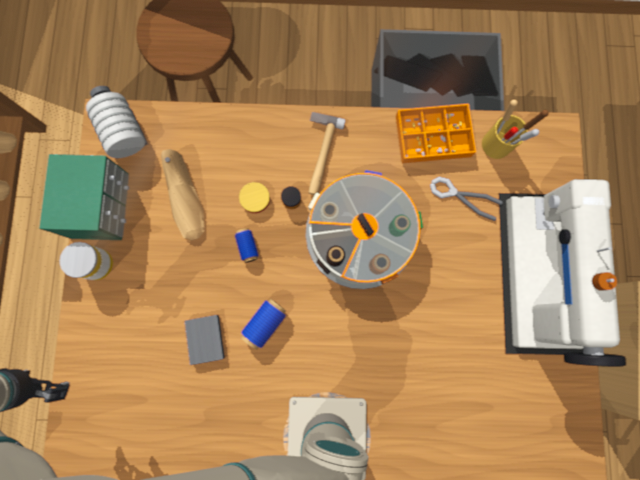

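The scene view shows the keeper at (275,225), with the cover's opening over the black spool at (318,222). The small blue spool is at (382,310) and the large one at (432,248). In the top view the keeper hub is at (364,228), the opening at about (337,252), the blue tab at (373,173) and the small blue spool at (247,246).

Run:
```python
from h import *
D={n:grab(n) for n in('scene','top')}
for n,d in D.items():
    hsv=cv2.cvtColor(d['pixels'],cv2.COLOR_RGB2HSV); C=cloud(d)
    print(n)
    m=cv2.inRange(hsv,(110,100,50),(150,255,255))
    k,l,s,c=cv2.connectedComponentsWithStats(m)
    for i in range(1,k):
        if s[i,4]>8:
            p=C[l==i]; p=p[np.isfinite(p).all(1)]; print('blue',s[i],c[i].round(1),np.median(p,0).round(1),p.min(0).round(),p.max(0).round())
    m=cv2.inRange(hsv,(3,170,130),(20,255,255))
    k,l,s,c=cv2.connectedComponentsWithStats(m)
    for i in range(1,k):
        if s[i,4]>15:
            p=C[l==i]; print('or',s[i],c[i].round(1),np.median(p,0).round(1))
    # knob: dark pixels 
    X=C.reshape(-1,3); q=(X[:,2]>125)&(X[:,2]<160)&(np.hypot(X[:,0]-320,X[:,1]+40)<180)
    if q.sum(): print('knob',q.sum(),X[q].mean(0))
    np.savez(n+'.npz',C=C,px=d['pixels'],l=m)
    b=(60,155,300,310) if n=='top' else (150,160,460,370)
    x0,y0=(290,160) if n=='top' else (200,160)
    cr=d['pixels'][y0:y0+140,x0:x0+150,::-1]
    cv2.imwrite('pics/crop_%s.png'%n,cv2.resize(cr,(600,560),interpolation=cv2.INTER_CUBIC))
```

```text
scene
blue [252   0  13  13 128] [258.2   5.6] [  -40.9 -1022.4   162. ] [  -57. -1053.   137.] [  -30. -1003.   188.]
blue [272   0   7  12  69] [274.7   5.1] [ -95.2 -996.1  161.1] [ -122. -1014.   138.] [1127.  763.  966.]
blue [192  65  40  19 303] [212.4  74. ] [ 427.2 -557.1  220.3] [ 363. -568.  204.] [1127.  763.  966.]
blue [209 227  11  20 111] [214.2 236.5] [711.2 -97.5 103.3] [ 702. -131.   82.] [717. -83. 111.]
blue [ 408  234   50   29 1319] [433.3 248. ] [310.6 195.4  58.8] [249. 135.  17.] [1127.  763.  966.]
blue [364 291  35  38 626] [383.5 306.5] [514.8 245.4  44.7] [470. 214.  15.] [1127.  763.  966.]
or [162  23   7   6  18] [165.7  25.1] [  342.1 -1002.5   190.6]
or [319 194  17   8  24] [328.8 198.9] [433.5 -36.4 113.9]
or [  68  202  105   86 4686] [120.5 242.9] [ 863.2 -303.4   22.8]
or [261 202  43  20 260] [278.6 210.4] [555.7 -69.2 114.5]
or [289 224  22  21  33] [299.5 234. ] [565.1  20.1 114.3]
or [308 350  32  12 132] [323.6 356.9] [681.7 252.8  10.4]
top
blue [365 171  16   4  20] [372.8 172. ] [ 707.8 -105.5  107.3] [ 703. -126.  104.] [711. -85. 112.]
blue [235 230  23  30 443] [246.  244.4] [509.  236.   47.3] [313.  42.  31.] [ 550.  271. 1327.]
blue [ 242  301   43   46 1032] [262.7 324.1] [294.2 178.4  67.3] [236.  42.  42.] [ 355.  235. 1327.]
or [ 396  104   81   59 3828] [435.3 133. ] [ 859.5 -302.6   10.8]
or [503 126  16  11  47] [510.7 129.9] [ 814.8 -466.8  133.3]
or [320 173  45  21  81] [338.5 180.5] [693.6 -13.7 112.5]
or [310 176 111 107 876] [373.1 235.6] [544.8 -93.3 116.2]
or [594 273  23  16 227] [605.7 280.4] [ 410.1 -593.6  309. ]
```

View pics/crop_top.png

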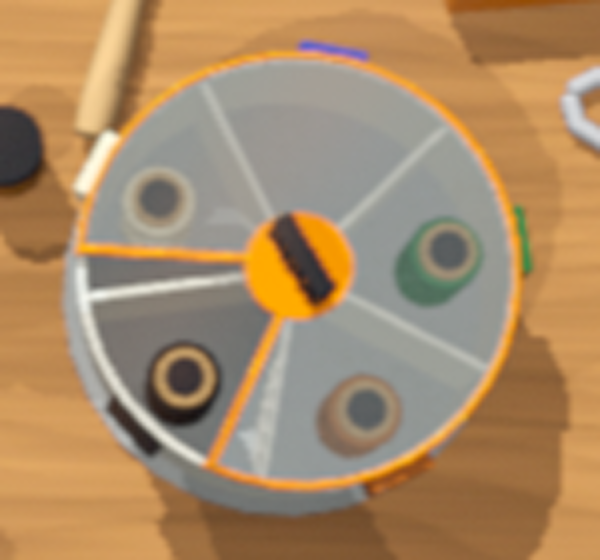

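View pics/crop_scene.png

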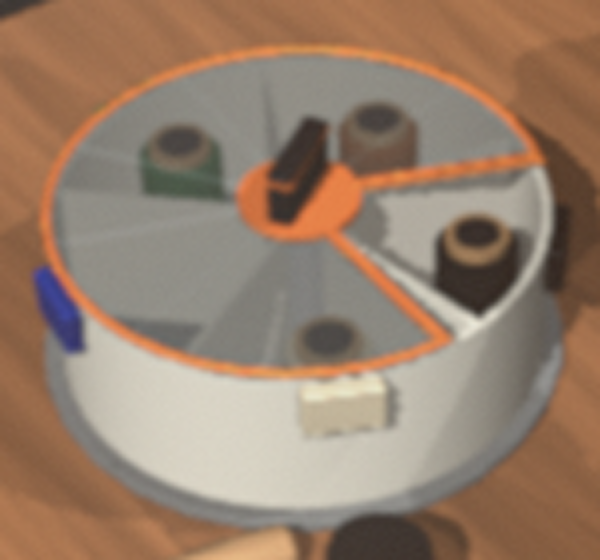

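```bash
cat > m.py <<'E'
from h import *
import sys
D={n:grab(n) for n in('scene','top')}
out={}
for n,d in D.items():
    hsv=cv2.cvtColor(d['pixels'],cv2.COLOR_RGB2HSV); C=cloud(d)
    m=cv2.inRange(hsv,(3,150,120),(22,255,255))
    v,u=np.nonzero(m)
    P=np.array([ray(d,a,b,114.5) for a,b in zip(u,v)])[:,:2]; c=np.array([555,-80.])
    for it in range(8):
        r=np.hypot(*(P-c).T); a=np.arctan2(P[:,1]-c[1],P[:,0]-c[0])
        s=abs(r-144)<(15 if it<4 else 6); Q=P[s]
        A=np.c_[2*Q,np.ones(len(Q))]; x=np.linalg.lstsq(A,(Q**2).sum(1),rcond=None)[0]; c=x[:2]
    print(n,'centre',c.round(1),'R',np.sqrt(x[2]+c@c).round(1),s.sum())
    r=np.hypot(*(P-c).T); a=np.degrees(np.arctan2(P[:,1]-c[1],P[:,0]-c[0]))
    st=(r>55)&(r<132); h,e=np.histogram(a[st],np.arange(-180,181,2)); print('strip angles',[(int(e[i]),int(h[i])) for i in range(180) if h[i]>2])
    for lo in (0,):
        # tab: true radius ~ 150-158
        mb=cv2.inRange(hsv,(110,90,50),(150,255,255)); k,l,ss,cc=cv2.connectedComponentsWithStats(mb)
        for i in range(1,k):
            w=np.median(C[l==i],0)
            if np.hypot(*(w[:2]-c))<200: print('tab',w.round(),np.degrees(np.arctan2(w[1]-c[1],w[0]-c[0])).round(1), [ray(d,*cc[i],z).round() for z in (95,)])
    # knob: dark pixels near the axis
    k,l,ss,cc=cv2.connectedComponentsWithStats(cv2.inRange(hsv,(0,0,0),(180,255,75)))
    o=min(range(1,k),key=lambda i:np.hypot(*(ray(d,*cc[i],138)[:2]-c)) if ss[i,4]>15 else 1e9)
    p=C[l==o]; print('knob',ss[o],cc[o].round(1),np.median(p,0).round(1),np.percentile(p[:,2],[10,90,98]).round(1),'ray152',ray(d,*cc[o],152).round(1),cv2.minAreaRect(np.array([ray(d,uu,vv,150)[:2] for vv,uu in np.argwhere(l==o)],np.float32)))
    # spool
    mb=cv2.inRange(hsv,(110,90,50),(150,255,255)); k,l,ss,cc=cv2.connectedComponentsWithStats(mb)
    for i in range(1,k):
        w=np.median(C[l==i],0)
        if ss[i,4]>300 and 440<w[0]<580 and 150<w[1]<300:
            p=C[l==i]; p=p[(p[:,2]>5)&(p[:,2]<80)]
            print('spool',cc[i].round(1),'z98',np.percentile(p[:,2],[50,95,98]).round(1),[ray(d,*cc[i],z)[:2].round(1) for z in(25,35,45)])
            for z in (25,38): print(z,cv2.minAreaRect(np.array([ray(d,uu,vv,z)[:2] for vv,uu in np.argwhere(l==i)],np.float32)))
            out[n]=(d,cc[i])
    if n=='top':
        for uv in [(290+205/4,160+85/4),(290+268/4,160+213/4),(290+445/4,160+130/4),(290+345/4,160+220/4)]:
            w=ray(d,*uv,104); print('wall',w.round(1),np.degrees(np.arctan2(w[1]-c[1],w[0]-c[0])).round(1))
E
python3 m.py
```

```text
scene centre [558.4 -83.6] R 145.5 460
strip angles [(84, 24), (86, 34), (88, 4), (154, 18), (156, 29), (158, 20), (160, 5), (162, 6)]
tab [711. -98. 103.] -5.4 [array([ 708., -105.,   95.])]
knob [268 190  13  25 180] [274.4 201.6] [560.5 -78.1 145.4] [124.5 151.4 152.9] ray152 [568.8 -66.2 152. ] ((567.6724853515625, -67.89725494384766), (87.2507095336914, 24.90546226501465), 37.17964172363281)
spool [383.4 306.6] z98 [44.9 49.8 50.9] [array([503.1, 235.5]), array([509.8, 241.1]), array([516.4, 246.7])]
25 ((507.5811462402344, 237.0438995361328), (99.40575408935547, 49.63402557373047), 17.2653865814209)
38 ((516.133544921875, 244.30690002441406), (98.03250122070312, 48.948333740234375), 17.265398025512695)
top centre [556.8 -84.5] R 146.3 546
strip angles [(84, 20), (86, 34), (88, 15), (154, 9), (156, 37), (158, 15)]
tab [ 708. -104.  107.] -7.5 [array([ 712., -108.,   95.])]
knob [360 216  13  19  91] [365.9 225.9] [548.9 -84.2 151.1] [141.5 154.4 156.7] ray152 [548.9 -83.9 152. ] ((550.6688842773438, -82.64458465576172), (50.61225509643555, 13.797893524169922), 32.24080276489258)
spool [245.9 244.3] z98 [47.  52.8 53.9] [array([512.5, 239.9]), array([511. , 238.4]), array([509.5, 236.9])]
25 ((512.8662109375, 239.87152099609375), (77.61678314208984, 47.419166564941406), 18.39116096496582)
38 ((510.8707275390625, 237.89675903320312), (76.84162902832031, 46.94563293457031), 18.391172409057617)
wall [680.2 -21.1 104. ] 27.2
wall [592.4 -64.8 104. ] 28.8
wall [ 653.2 -184.2  104. ] -45.9
wall [ 589.  -116.6  104. ] -44.8
```

The top crop shows the opening between the orange strips, with the black spool visible through it. The blue tab is at crop (333,50), and the empty sector lies between wall lines (205,85) and (445,130). The scene crop agrees, with the blue tab at crop (58,310).

The keeper axis is at about (557.3, -84.1), the opening is at 121.8° and the empty compartment at -8.6°.

Call:
arm_command:
  deltas:
    - {"x":-2.6,"y":-2.7,"fingers":-1}
    - {"x":-2.6,"y":-2.7,"fingers":-1}
    - {"x":-2.6,"y":-2.7,"fingers":-1}
    - {"x":-2.6,"y":-2.7,"fingers":-1}
    - {"x":-2.6,"y":-2.7,"fingers":-1}
    - {"x":-2.6,"y":-2.7,"fingers":-1}
    - {"x":-2.6,"y":-2.7,"fingers":-1}
    - {"x":-2.6,"y":-2.7,"fingers":-1}
    - {"x":-2.6,"y":-2.7,"fingers":-1}
    - {"x":-2.6,"y":-2.7,"fingers":-1}
    - {"x":-2.6,"y":-2.7,"fingers":-1}
    - {"x":-2.6,"y":-2.7,"fingers":-1}
    - {"x":-2.6,"y":-2.7,"fingers":-1}
    - {"x":-2.6,"y":-2.7,"fingers":-1}
    - {"x":-2.6,"y":-2.7,"fingers":-1}
    - {"x":-2.6,"y":-2.7,"fingers":-1}
    - {"x":-2.6,"y":-2.7,"fingers":-1}
    - {"x":-2.6,"y":-2.7,"fingers":-1}
    - {"x":-2.6,"y":-2.7,"fingers":-1}
    - {"x":-2.6,"y":-2.7,"fingers":-1}

```text
invalid input at $.deltas[0]: expected keys x, y, z, rx, ry, rz, fingers
```

Call:
arm_command:
  deltas:
    - {"rz":-0.116}
    - {"rz":-0.116}
    - {"rz":-0.116}
    - {"rz":-0.116}
    - {"rz":-0.116}
    - {"rz":-0.116}
    - {"rz":-0.116}
    - {}
    - {}

```text
invalid input at $.deltas[0]: expected keys x, y, z, rx, ry, rz, fingers
```

```bash
cat >> h.py <<'E'
from scipy.spatial.transform import Rotation as Ro
def to(target):
    s=env.state(); R=Ro.from_quat(s['tcp_rot']).as_matrix()
    print('t',s['time_s'],'pos',s['position'].round(1),'yaw y',np.degrees(np.arctan2(R[1,1],R[0,1])).round(2),'z',R[:,2].round(3),'j',s['joint_positions'].round(2),'w',round(s['width'],3),'F',s['finger_force'],s['ft_force'].round(1))
    print('tool cm', (R.T@(np.array(target)-s['position'])/10).round(2))
E
python3 -c "
from h import *
to([557.3,-84.1,200])"; python3 m.py | grep -E "spool|knob|^25|centre"
```

```text
t 0.3 pos [165.  628.5 242. ] yaw y 75.29 z [-0.    -0.001 -1.   ] j [-1.38  0.63  0.04  1.52 -0.03  1.   -0.02] w 1.004 F 0.0 [-0.6 -0.2 -0.5]
tool cm [-56.05 -58.96   4.23]
scene centre [558.4 -83.7] R 145.5 463
knob [268 190  13  25 179] [274.4 201.6] [560.2 -77.8 145.6] [124.6 151.7 153. ] ray152 [568.7 -66.3 152. ] ((567.6724853515625, -67.89725494384766), (87.2507095336914, 24.90546226501465), 37.17964172363281)
spool [383.4 306.6] z98 [44.7 49.8 50.8] [array([503.1, 235.5]), array([509.7, 241.1]), array([516.3, 246.7])]
25 ((507.6640625, 236.86119079589844), (99.60225677490234, 49.57324981689453), 17.58125114440918)
top centre [556.8 -84.5] R 146.3 546
knob [360 216  13  19  91] [365.9 225.8] [548.5 -84.2 151.4] [146.4 155.  156.8] ray152 [549.2 -83.8 152. ] ((550.6688842773438, -82.64458465576172), (50.61225509643555, 13.797893524169922), 32.24080276489258)
spool [245.9 244.3] z98 [47.1 53.  53.9] [array([512.5, 239.8]), array([511. , 238.3]), array([509.5, 236.8])]
25 ((512.8662109375, 239.87152099609375), (77.61678314208984, 47.419166564941406), 18.39116096496582)
```

Call:
arm_command:
  deltas:
    - {"x":-2.8,"y":-2.95,"z":0,"rx":0,"ry":0,"rz":0,"fingers":-1}
    - {"x":-2.8,"y":-2.95,"z":0,"rx":0,"ry":0,"rz":0,"fingers":-1}
    - {"x":-2.8,"y":-2.95,"z":0,"rx":0,"ry":0,"rz":0,"fingers":-1}
    - {"x":-2.8,"y":-2.95,"z":0,"rx":0,"ry":0,"rz":0,"fingers":-1}
    - {"x":-2.8,"y":-2.95,"z":0,"rx":0,"ry":0,"rz":0,"fingers":-1}
    - {"x":-2.8,"y":-2.95,"z":0,"rx":0,"ry":0,"rz":0,"fingers":-1}
    - {"x":-2.8,"y":-2.95,"z":0,"rx":0,"ry":0,"rz":0,"fingers":-1}
    - {"x":-2.8,"y":-2.95,"z":0,"rx":0,"ry":0,"rz":0,"fingers":-1}
    - {"x":-2.8,"y":-2.95,"z":0,"rx":0,"ry":0,"rz":0,"fingers":-1}
    - {"x":-2.8,"y":-2.95,"z":0,"rx":0,"ry":0,"rz":0,"fingers":-1}
    - {"x":-2.8,"y":-2.95,"z":0,"rx":0,"ry":0,"rz":0,"fingers":-1}
    - {"x":-2.8,"y":-2.95,"z":0,"rx":0,"ry":0,"rz":0,"fingers":-1}
    - {"x":-2.8,"y":-2.95,"z":0,"rx":0,"ry":0,"rz":0,"fingers":-1}
    - {"x":-2.8,"y":-2.95,"z":0,"rx":0,"ry":0,"rz":0,"fingers":-1}
    - {"x":-2.8,"y":-2.95,"z":0,"rx":0,"ry":0,"rz":0,"fingers":-1}
    - {"x":-2.8,"y":-2.95,"z":0,"rx":0,"ry":0,"rz":0,"fingers":-1}
    - {"x":-2.8,"y":-2.95,"z":0,"rx":0,"ry":0,"rz":0,"fingers":-1}
    - {"x":-2.8,"y":-2.95,"z":0,"rx":0,"ry":0,"rz":0,"fingers":-1}
    - {"x":-2.8,"y":-2.95,"z":0,"rx":0,"ry":0,"rz":0,"fingers":-1}
    - {"x":-2.8,"y":-2.95,"z":0,"rx":0,"ry":0,"rz":0,"fingers":-1}

```text
time_s: 2.07
position: [557.6, -86.1, 242.5]
tcp_rot: [0.128, 0.992, 0.0, 0.0]
ft_force: [-0.2, 0.5, 0.2]
width: 1.001
finger_force: 0.0
```

Call:
arm_command:
  deltas:
    - {"x":0,"y":0,"z":0,"rx":0,"ry":0,"rz":-0.116,"fingers":-1}
    - {"x":0,"y":0,"z":0,"rx":0,"ry":0,"rz":-0.116,"fingers":-1}
    - {"x":0,"y":0,"z":0,"rx":0,"ry":0,"rz":-0.116,"fingers":-1}
    - {"x":0,"y":0,"z":0,"rx":0,"ry":0,"rz":-0.116,"fingers":-1}
    - {"x":0,"y":0,"z":0,"rx":0,"ry":0,"rz":-0.116,"fingers":-1}
    - {"x":0,"y":0,"z":0,"rx":0,"ry":0,"rz":-0.116,"fingers":-1}
    - {"x":0,"y":0,"z":0,"rx":0,"ry":0,"rz":-0.116,"fingers":-1}
    - {"x":0,"y":0,"z":0,"rx":0,"ry":0,"rz":0,"fingers":-1}
    - {"x":0,"y":0,"z":0,"rx":0,"ry":0,"rz":0,"fingers":-1}

```text
time_s: 2.82
position: [556.8, -84.4, 242.3]
tcp_rot: [-0.272, 0.962, 0.0, 0.0]
ft_force: [1.3, 0.7, -0.3]
width: 1.004
finger_force: 0.0
```

```bash
python3 -c "
from h import *
to([557.3,-84.1,134])"
```

```text
t 2.8167 pos [556.8 -84.4 242.3] yaw y 121.61 z [ 0.  0. -1.] j [ 0.17  0.5  -0.1   1.76  0.06  0.88  2.16] w 1.004 F 0.0 [ 1.3  0.7 -0.3]
tool cm [-0.05 -0.   10.83]
```

Call:
arm_command:
  deltas:
    - {"x":-0.05,"y":0,"z":2.5,"rx":0,"ry":0,"rz":0,"fingers":-1}
    - {"x":0,"y":0,"z":2.5,"rx":0,"ry":0,"rz":0,"fingers":-1}
    - {"x":0,"y":0,"z":2.5,"rx":0,"ry":0,"rz":0,"fingers":-1}
    - {"x":0,"y":0,"z":2,"rx":0,"ry":0,"rz":0,"fingers":-1}
    - {"x":0,"y":0,"z":1.3,"rx":0,"ry":0,"rz":0,"fingers":-1}
    - {"x":0,"y":0,"z":0,"rx":0,"ry":0,"rz":0,"fingers":1}
    - {"x":0,"y":0,"z":0,"rx":0,"ry":0,"rz":0,"fingers":1}
    - {"x":0,"y":0,"z":0,"rx":0,"ry":0,"rz":0,"fingers":1}
    - {"x":0,"y":0,"z":0,"rx":0,"ry":0,"rz":0,"fingers":1}
    - {"x":0,"y":0,"z":0,"rx":0,"ry":0,"rz":0,"fingers":1}
    - {"x":0,"y":0,"z":0,"rx":0,"ry":0,"rz":0,"fingers":1}
    - {"x":0,"y":0,"z":0,"rx":0,"ry":0,"rz":0,"fingers":1}
    - {"x":0,"y":0,"z":0,"rx":0,"ry":0,"rz":0,"fingers":1}
    - {"x":0,"y":0,"z":0,"rx":0,"ry":0,"rz":0,"fingers":1}
  newtons: 50

```text
time_s: 3.98
position: [557.8, -83.9, 135.4]
tcp_rot: [-0.274, 0.962, -0.0, 0.001]
ft_force: [-1.6, -0.7, 7.1]
width: 0.179
finger_force: 49.7
```

Call:
arm_command:
  deltas:
    - {"x":0,"y":0,"z":0,"rx":0,"ry":0,"rz":0.114,"fingers":1}
    - {"x":0,"y":0,"z":0,"rx":0,"ry":0,"rz":0.114,"fingers":1}
    - {"x":0,"y":0,"z":0,"rx":0,"ry":0,"rz":0.114,"fingers":1}
    - {"x":0,"y":0,"z":0,"rx":0,"ry":0,"rz":0.114,"fingers":1}
    - {"x":0,"y":0,"z":0,"rx":0,"ry":0,"rz":0.114,"fingers":1}
    - {"x":0,"y":0,"z":0,"rx":0,"ry":0,"rz":0.114,"fingers":1}
    - {"x":0,"y":0,"z":0,"rx":0,"ry":0,"rz":0.114,"fingers":1}
    - {"x":0,"y":0,"z":0,"rx":0,"ry":0,"rz":0.114,"fingers":1}
    - {"x":0,"y":0,"z":0,"rx":0,"ry":0,"rz":0.114,"fingers":1}
    - {"x":0,"y":0,"z":0,"rx":0,"ry":0,"rz":0.114,"fingers":1}
    - {"x":0,"y":0,"z":0,"rx":0,"ry":0,"rz":0.114,"fingers":1}
    - {"x":0,"y":0,"z":0,"rx":0,"ry":0,"rz":0.114,"fingers":1}
    - {"x":0,"y":0,"z":0,"rx":0,"ry":0,"rz":0.114,"fingers":1}
    - {"x":0,"y":0,"z":0,"rx":0,"ry":0,"rz":0.114,"fingers":1}
    - {"x":0,"y":0,"z":0,"rx":0,"ry":0,"rz":0.114,"fingers":1}
    - {"x":0,"y":0,"z":0,"rx":0,"ry":0,"rz":0.114,"fingers":1}
    - {"x":0,"y":0,"z":0,"rx":0,"ry":0,"rz":0.114,"fingers":1}
    - {"x":0,"y":0,"z":0,"rx":0,"ry":0,"rz":0.114,"fingers":1}
    - {"x":0,"y":0,"z":0,"rx":0,"ry":0,"rz":0.114,"fingers":1}
    - {"x":0,"y":0,"z":0,"rx":0,"ry":0,"rz":0.114,"fingers":1}

```text
time_s: 5.65
position: [556.5, -85.9, 135.4]
tcp_rot: [0.761, 0.648, -0.001, 0.001]
ft_force: [-5.0, -3.9, 7.1]
width: 0.178
finger_force: 50.0
```

Call:
arm_command:
  deltas:
    - {"x":0,"y":0,"z":0,"rx":0,"ry":0,"rz":0,"fingers":1}
    - {"x":0,"y":0,"z":0,"rx":0,"ry":0,"rz":0,"fingers":1}
    - {"x":0,"y":0,"z":0,"rx":0,"ry":0,"rz":0,"fingers":1}
    - {"x":0,"y":0,"z":0,"rx":0,"ry":0,"rz":0,"fingers":-1}
    - {"x":0,"y":0,"z":0,"rx":0,"ry":0,"rz":0,"fingers":-1}
    - {"x":0,"y":0,"z":0,"rx":0,"ry":0,"rz":0,"fingers":-1}
    - {"x":0,"y":0,"z":0,"rx":0,"ry":0,"rz":0,"fingers":-1}
    - {"x":0,"y":0,"z":0,"rx":0,"ry":0,"rz":0,"fingers":-1}
    - {"x":0,"y":0,"z":0,"rx":0,"ry":0,"rz":0,"fingers":-1}
    - {"x":0,"y":0,"z":0,"rx":0,"ry":0,"rz":0,"fingers":-1}
    - {"x":0,"y":0,"z":-3,"rx":0,"ry":0,"rz":0,"fingers":-1}
    - {"x":0,"y":0,"z":-3,"rx":0,"ry":0,"rz":0,"fingers":-1}
    - {"x":0,"y":0,"z":-3,"rx":0,"ry":0,"rz":0,"fingers":-1}
    - {"x":0,"y":0,"z":-3,"rx":0,"ry":0,"rz":0,"fingers":-1}

```text
time_s: 6.82
position: [556.9, -84.0, 255.5]
tcp_rot: [0.76, 0.65, -0.0, -0.0]
ft_force: [0.5, 0.1, 0.6]
width: 0.995
finger_force: 0.0
```

Call:
arm_command:
  deltas:
    - {"x":3.8,"y":-0.42,"z":0,"rx":0,"ry":0,"rz":0,"fingers":-1}
    - {"x":3.8,"y":-0.42,"z":0,"rx":0,"ry":0,"rz":0,"fingers":-1}
    - {"x":3.8,"y":-0.42,"z":0,"rx":0,"ry":0,"rz":0,"fingers":-1}
    - {"x":3.8,"y":-0.42,"z":0,"rx":0,"ry":0,"rz":0,"fingers":-1}
    - {"x":3.8,"y":-0.42,"z":0,"rx":0,"ry":0,"rz":0,"fingers":-1}
    - {"x":3.8,"y":-0.42,"z":0,"rx":0,"ry":0,"rz":0,"fingers":-1}
    - {"x":3.8,"y":-0.42,"z":0,"rx":0,"ry":0,"rz":0,"fingers":-1}
    - {"x":3.8,"y":-0.42,"z":0,"rx":0,"ry":0,"rz":0,"fingers":-1}
    - {"x":3.8,"y":-0.42,"z":0,"rx":0,"ry":0,"rz":0,"fingers":-1}
    - {"x":0,"y":0,"z":0,"rx":0,"ry":0,"rz":0.11,"fingers":-1}
    - {"x":0,"y":0,"z":0,"rx":0,"ry":0,"rz":0.11,"fingers":-1}
    - {"x":0,"y":0,"z":0,"rx":0,"ry":0,"rz":0.11,"fingers":-1}
    - {"x":0,"y":0,"z":0,"rx":0,"ry":0,"rz":0.11,"fingers":-1}
    - {"x":0,"y":0,"z":0,"rx":0,"ry":0,"rz":0.11,"fingers":-1}
    - {"x":0,"y":0,"z":0,"rx":0,"ry":0,"rz":0.11,"fingers":-1}
    - {"x":0,"y":0,"z":0,"rx":0,"ry":0,"rz":0.11,"fingers":-1}
    - {"x":0,"y":0,"z":0,"rx":0,"ry":0,"rz":0.11,"fingers":-1}
    - {"x":0,"y":0,"z":0,"rx":0,"ry":0,"rz":0.11,"fingers":-1}
    - {"x":0,"y":0,"z":0,"rx":0,"ry":0,"rz":0.11,"fingers":-1}

```text
time_s: 8.4
position: [572.2, 260.0, 254.2]
tcp_rot: [0.988, 0.155, -0.0, -0.0]
ft_force: [0.9, -0.6, -0.5]
width: 1.002
finger_force: 0.0
```

Call:
arm_command:
  deltas:
    - {"x":0,"y":0,"z":0,"rx":0,"ry":-0.112,"rz":0,"fingers":-1}
    - {"x":0,"y":0,"z":0,"rx":0,"ry":-0.112,"rz":0,"fingers":-1}
    - {"x":0,"y":0,"z":0,"rx":0,"ry":-0.112,"rz":0,"fingers":-1}
    - {"x":0,"y":0,"z":0,"rx":0,"ry":-0.112,"rz":0,"fingers":-1}
    - {"x":0,"y":0,"z":0,"rx":0,"ry":-0.112,"rz":0,"fingers":-1}
    - {"x":0,"y":0,"z":0,"rx":0,"ry":-0.112,"rz":0,"fingers":-1}
    - {"x":0,"y":0,"z":0,"rx":0,"ry":-0.112,"rz":0,"fingers":-1}
    - {"x":0,"y":0,"z":0,"rx":0,"ry":0,"rz":0,"fingers":-1}
    - {"x":0,"y":0,"z":0,"rx":0,"ry":0,"rz":0,"fingers":-1}

```text
time_s: 9.15
position: [564.4, 257.2, 243.0]
tcp_rot: [0.929, 0.147, -0.335, 0.051]
ft_force: [0.2, 0.5, 1.1]
width: 0.996
finger_force: 0.0
```

```bash
python3 -c "
from h import *
to([571,259,92])"; python3 m.py | grep -E "spool|^25|centre|strip"; python3 -c "
from h import *
save(grab('scene'),'s3.png')"
```

```text
t 9.15 pos [564.4 257.2 243. ] yaw y -72.1 z [-0.608 -0.193 -0.77 ] j [-0.6   1.06  0.5   0.91 -0.38  1.96 -1.45] w 0.996 F 0.0 [0.2 0.5 1.1]
tool cm [10.16  0.1  11.2 ]
scene centre [557.6 -83.1] R 145.5 194
strip angles [(-50, 5), (-48, 12), (-46, 27), (-44, 28), (-42, 3), (24, 7), (26, 30), (28, 4)]
spool [383.5 306.5] z98 [44.5 49.8 50.8] [array([502.7, 235.4]), array([509.3, 241. ]), array([516. , 246.6])]
25 ((507.0990295410156, 236.6058807373047), (100.92183685302734, 49.55105972290039), 17.694637298583984)
top centre [556.6 -83.8] R 146.5 540
strip angles [(-48, 7), (-46, 31), (-44, 20), (24, 14), (26, 32), (28, 14)]
spool [245.9 244.3] z98 [46.9 53.1 54.1] [array([512.6, 239.9]), array([511.1, 238.4]), array([509.6, 236.9])]
25 ((513.009765625, 239.91928100585938), (77.31405639648438, 47.419166564941406), 18.39115333557129)
```

View pics/s3.png

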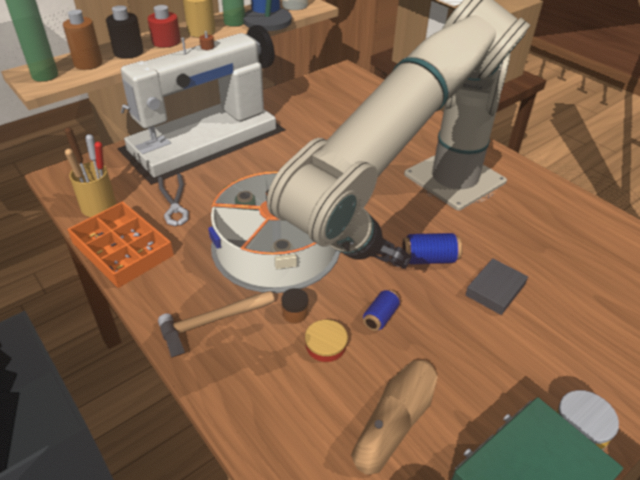

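The scene picture shows the opening now over the blue-tab compartment (tab at (214,236)) and the arm tilted near the big spool. The small spool is still at (383,307). Strip angles put the opening at -9.5°, which is within tolerance of -8.6°.

```bash
python3 -c "
from h import *
to([566,257,98]);to([505,237.5,20.8])"
```

```text
t 9.3 pos [565.4 256.1 245.7] yaw y -72.18 z [-0.603 -0.196 -0.773] j [-0.6   1.05  0.51  0.91 -0.37  1.96 -1.45] w 1.003 F 0.0 [ 0.  -0.   0.2]
tool cm [ 9.43 -0.11 11.36]
t 9.3 pos [565.4 256.1 245.7] yaw y -72.18 z [-0.603 -0.196 -0.773] j [-0.6   1.05  0.51  0.91 -0.37  1.96 -1.45] w 1.003 F 0.0 [ 0.  -0.   0.2]
tool cm [ 9.37 -0.14 21.39]
```

Call:
arm_command:
  deltas:
    - {"x":1.88,"y":0,"z":2.27,"rx":0,"ry":0,"rz":0,"fingers":-1}
    - {"x":1.88,"y":0,"z":2.27,"rx":0,"ry":0,"rz":0,"fingers":-1}
    - {"x":1.88,"y":0,"z":2.27,"rx":0,"ry":0,"rz":0,"fingers":-1}
    - {"x":1.88,"y":0,"z":2.27,"rx":0,"ry":0,"rz":0,"fingers":-1}
    - {"x":1.88,"y":0,"z":2.27,"rx":0,"ry":0,"rz":0,"fingers":-1}
    - {"x":0,"y":0,"z":0,"rx":0,"ry":0,"rz":0,"fingers":-1}
    - {"x":0,"y":0,"z":0,"rx":0,"ry":0,"rz":0,"fingers":-1}

```text
time_s: 9.88
position: [564.4, 256.7, 97.1]
tcp_rot: [0.929, 0.146, -0.335, 0.054]
ft_force: [-0.5, 0.6, 0.2]
width: 1.0
finger_force: 0.0
```

```bash
python3 -c "
from h import *
to([505,237.5,20.8])"
```

```text
t 9.8833 pos [564.4 256.7  97.1] yaw y -72.08 z [-0.606 -0.198 -0.77 ] j [-0.61  1.2   0.48  0.99 -0.41  1.74 -1.43] w 1.0 F 0.0 [-0.5  0.6  0.2]
tool cm [ 0.06 -0.02  9.86]
```

Call:
arm_command:
  deltas:
    - {"x":0,"y":0,"z":2,"rx":0,"ry":0,"rz":0,"fingers":-1}
    - {"x":0,"y":0,"z":2,"rx":0,"ry":0,"rz":0,"fingers":-1}
    - {"x":0,"y":0,"z":2,"rx":0,"ry":0,"rz":0,"fingers":-1}
    - {"x":0,"y":0,"z":2,"rx":0,"ry":0,"rz":0,"fingers":-1}
    - {"x":0,"y":0,"z":1.8,"rx":0,"ry":0,"rz":0,"fingers":-1}
    - {"x":0,"y":0,"z":0,"rx":0,"ry":0,"rz":0,"fingers":-1}
    - {"x":0,"y":0,"z":0,"rx":0,"ry":0,"rz":0,"fingers":1}
    - {"x":0,"y":0,"z":0,"rx":0,"ry":0,"rz":0,"fingers":1}
    - {"x":0,"y":0,"z":0,"rx":0,"ry":0,"rz":0,"fingers":1}
    - {"x":0,"y":0,"z":0,"rx":0,"ry":0,"rz":0,"fingers":1}
    - {"x":0,"y":0,"z":0,"rx":0,"ry":0,"rz":0,"fingers":1}
    - {"x":0,"y":0,"z":0,"rx":0,"ry":0,"rz":0,"fingers":1}
    - {"x":0,"y":0,"z":0,"rx":0,"ry":0,"rz":0,"fingers":1}
  newtons: 60

```text
time_s: 10.97
position: [507.6, 238.4, 23.2]
tcp_rot: [0.93, 0.147, -0.332, 0.052]
ft_force: [2.8, 0.5, 6.3]
width: 0.566
finger_force: 61.5
```

```bash
python3 -c "
from h import *
to([470,300,220])
s=env.state();R=Ro.from_quat(s['tcp_rot']).as_matrix()
print(R.round(3))
# raise vertical 100
print('up10',(R.T@[0,0,1]).round(3))
"
```

```text
t 10.9667 pos [507.6 238.4  23.2] yaw y -72.07 z [-0.603 -0.194 -0.774] j [-0.65  1.2   0.46  1.24 -0.43  1.5  -1.37] w 0.566 F 61.452627182006836 [2.8 0.5 6.3]
tool cm [-13.77  -7.03 -14.16]
[[ 0.736  0.308 -0.603]
 [ 0.239 -0.951 -0.194]
 [-0.634 -0.001 -0.774]]
up10 [-0.634 -0.001 -0.774]
```

Call:
arm_command:
  deltas:
    - {"x":-1.2,"y":0,"z":-1.4,"rx":0,"ry":0,"rz":0,"fingers":1}
    - {"x":-1.9,"y":0,"z":-2.3,"rx":0,"ry":0,"rz":0,"fingers":1}
    - {"x":-1.9,"y":0,"z":-2.3,"rx":0,"ry":0,"rz":0,"fingers":1}
    - {"x":-1.9,"y":0,"z":-2.3,"rx":0,"ry":0,"rz":0,"fingers":1}
    - {"x":-1.9,"y":0,"z":-2.3,"rx":0,"ry":0,"rz":0,"fingers":1}
    - {"x":-1.9,"y":0,"z":-2.3,"rx":0,"ry":0,"rz":0,"fingers":1}
    - {"x":0,"y":0,"z":0,"rx":0,"ry":0,"rz":0,"fingers":1}

```text
time_s: 11.55
position: [508.2, 238.2, 194.8]
tcp_rot: [0.931, 0.147, -0.33, 0.051]
ft_force: [0.9, 0.3, -1.5]
width: 0.564
finger_force: 62.2
```

```bash
python3 -c "
from h import *
to([470,300,180])
s=env.state();R=Ro.from_quat(s['tcp_rot'])
R2=Ro.from_euler('z',104.5,degrees=True)*R*Ro.from_euler('y',90,degrees=True)
v=(R.inv()*R2).as_rotvec(); print(v,np.linalg.norm(v)); print(R2.as_matrix().round(2))
for k in (.25,.5,.75): print((R*Ro.from_rotvec(v*k)).as_matrix()[:,2].round(2))
"; python3 m.py | grep -E "spool|^25"
```

```text
t 11.55 pos [508.2 238.2 194.8] yaw y -72.09 z [-0.599 -0.192 -0.777] j [-0.66  0.99  0.51  1.21 -0.36  1.72 -1.4 ] w 0.564 F 62.22929120063782 [ 0.9  0.3 -1.5]
tool cm [-0.41 -7.05  2.25]
[ 0.2069768   1.07657043 -1.95866283] 2.2445942524634046
[[-0.34  0.84 -0.42]
 [ 0.53  0.54  0.66]
 [ 0.78 -0.   -0.63]]
[-0.43 -0.02 -0.9 ]
[-0.33  0.23 -0.92]
[-0.32  0.48 -0.81]Traceback (most recent call last):
  File "m.py", line 33, in <module>
    print('spool',cc[i].round(1),'z98',np.percentile(p[:,2],[50,95,98]).round(1),[ray(d,*cc[i],z)[:2].round(1) for z in(25,35,45)])
                                       ~~~~~~~~~~~~~^^^^^^^^^^^^^^^^^^^
    return _quantile_unchecked(
        a, q, axis, out, overwrite_input, method, keepdims, weights)
    return _ureduce(a,
                    func=_quantile_ureduce_func,
    ...<5 lines>...
                    overwrite_input=overwrite_input,
                    method=method)
    r = func(a, **kwargs)
    result = _quantile(arr,
                       quantiles=q,
    ...<2 lines>...
                       out=out,
                       weights=wgt)
    slices_having_nans = np.isnan(arr[-1, ...])
                                  ~~~^^^^^^^^^
IndexError: index -1 is out of bounds for axis 0 with size 0
```

Call:
arm_command:
  deltas:
    - {"x":0,"y":0,"z":0,"rx":0.0103,"ry":0.0538,"rz":-0.0979,"fingers":1}
    - {"x":0,"y":0,"z":0,"rx":0.0103,"ry":0.0538,"rz":-0.0979,"fingers":1}
    - {"x":0,"y":0,"z":0,"rx":0.0103,"ry":0.0538,"rz":-0.0979,"fingers":1}
    - {"x":0,"y":0,"z":0,"rx":0.0103,"ry":0.0538,"rz":-0.0979,"fingers":1}
    - {"x":0,"y":0,"z":0,"rx":0.0103,"ry":0.0538,"rz":-0.0979,"fingers":1}
    - {"x":0,"y":0,"z":0,"rx":0.0103,"ry":0.0538,"rz":-0.0979,"fingers":1}
    - {"x":0,"y":0,"z":0,"rx":0.0103,"ry":0.0538,"rz":-0.0979,"fingers":1}
    - {"x":0,"y":0,"z":0,"rx":0.0103,"ry":0.0538,"rz":-0.0979,"fingers":1}
    - {"x":0,"y":0,"z":0,"rx":0.0103,"ry":0.0538,"rz":-0.0979,"fingers":1}
    - {"x":0,"y":0,"z":0,"rx":0.0103,"ry":0.0538,"rz":-0.0979,"fingers":1}
    - {"x":0,"y":0,"z":0,"rx":0.0103,"ry":0.0538,"rz":-0.0979,"fingers":1}
    - {"x":0,"y":0,"z":0,"rx":0.0103,"ry":0.0538,"rz":-0.0979,"fingers":1}
    - {"x":0,"y":0,"z":0,"rx":0.0103,"ry":0.0538,"rz":-0.0979,"fingers":1}
    - {"x":0,"y":0,"z":0,"rx":0.0103,"ry":0.0538,"rz":-0.0979,"fingers":1}
    - {"x":0,"y":0,"z":0,"rx":0.0103,"ry":0.0538,"rz":-0.0979,"fingers":1}
    - {"x":0,"y":0,"z":0,"rx":0.0103,"ry":0.0538,"rz":-0.0979,"fingers":1}
    - {"x":0,"y":0,"z":0,"rx":0.0103,"ry":0.0538,"rz":-0.0979,"fingers":1}
    - {"x":0,"y":0,"z":0,"rx":0.0103,"ry":0.0538,"rz":-0.0979,"fingers":1}
    - {"x":0,"y":0,"z":0,"rx":0.0103,"ry":0.0538,"rz":-0.0979,"fingers":1}
    - {"x":0,"y":0,"z":0,"rx":0.0103,"ry":0.0538,"rz":-0.0979,"fingers":1}

```text
time_s: 13.32
position: [504.7, 236.9, 187.3]
tcp_rot: [0.436, 0.789, 0.204, -0.381]
ft_force: [-0.6, -0.2, -2.2]
width: 0.563
finger_force: 62.2
```

```bash
cat > v.py <<'E'
from h import *
import sys
to(eval(sys.argv[1]))
print(Ro.from_quat(env.state()['tcp_rot']).as_matrix().round(3))
for n in('scene','top'):
    d=grab(n);hsv=cv2.cvtColor(d['pixels'],cv2.COLOR_RGB2HSV);C=cloud(d)
    k,l,ss,cc=cv2.connectedComponentsWithStats(cv2.inRange(hsv,(110,90,50),(150,255,255)))
    for i in range(1,k):
        w=np.median(C[l==i],0)
        if ss[i,4]>80 and w[0]>380 and w[1]>0:
            p=C[l==i];p=p[np.linalg.norm(p-w,axis=1)<70]
            print(n,ss[i],cc[i].round(1),'med',w.round(1),np.percentile(p,[2,98],0).round(1).tolist(),'rect',cv2.minAreaRect(np.argwhere(l==i)[:,::-1].astype(np.float32)))
    if n==sys.argv[2]: save(d,sys.argv[3])
E
python3 v.py [470,300,180] scene s4.png
```

```text
t 13.3167 pos [504.7 236.9 187.3] yaw y 32.49 z [-0.424  0.655 -0.626] j [ 0.12  0.87 -0.32  1.64 -0.6   1.17  0.81] w 0.563 F 62.21065878868103 [-0.6 -0.2 -2.2]
tool cm [3.93 0.47 6.06]
[[-0.33   0.843 -0.424]
 [ 0.532  0.537  0.655]
 [ 0.78  -0.01  -0.626]]
scene [377 234  28  41 529] [391.9 255.2] med [518.9 254.5 207.5] [[492.3, 220.0, 155.7], [533.0, 260.7, 227.1]] rect ((390.57611083984375, 254.4340057373047), (25.720186233520508, 39.39961242675781), 4.085616588592529)
top [227 224  23  24 122] [240.2 238.6] med [491.6 221.3 224.3] [[481.1, 208.6, 184.5], [530.1, 253.7, 229.5]] rect ((238.0000457763672, 236.00001525878906), (18.384777069091797, 19.798988342285156), 45.0)
```

View pics/s4.png

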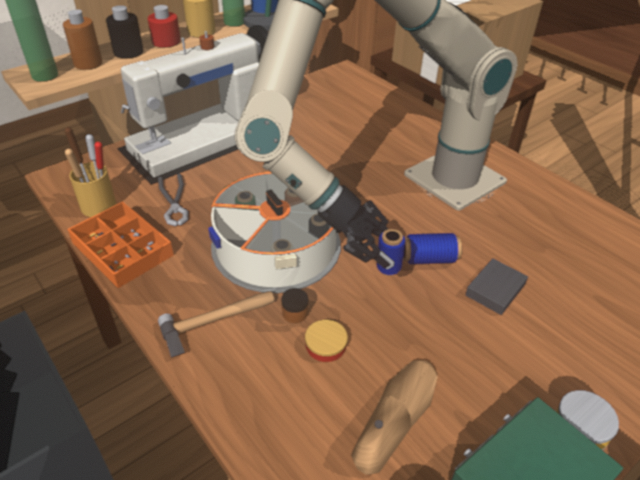

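The scene picture shows the small spool held upright at (391,253), clear of everything.

Call:
arm_command:
  deltas:
    - {"x":1.5,"y":0.14,"z":1.87,"rx":0,"ry":0,"rz":0,"fingers":1}
    - {"x":1.5,"y":0.14,"z":1.87,"rx":0,"ry":0,"rz":0,"fingers":1}
    - {"x":1.5,"y":0.14,"z":1.87,"rx":0,"ry":0,"rz":0,"fingers":1}
    - {"x":-1.95,"y":0.02,"z":1.57,"rx":0,"ry":0,"rz":0,"fingers":1}
    - {"x":-1.95,"y":0.02,"z":1.57,"rx":0,"ry":0,"rz":0,"fingers":1}
    - {"x":-1.95,"y":0.02,"z":1.57,"rx":0,"ry":0,"rz":0,"fingers":1}
    - {"x":-1.95,"y":0.02,"z":1.57,"rx":0,"ry":0,"rz":0,"fingers":1}
    - {"x":-0.78,"y":0.01,"z":0.63,"rx":0,"ry":0,"rz":0,"fingers":1}
    - {"x":0,"y":0,"z":0,"rx":0,"ry":0,"rz":0,"fingers":1}
    - {"x":0,"y":0,"z":0,"rx":0,"ry":0,"rz":0,"fingers":1}

```text
time_s: 14.25
position: [469.5, 301.2, 78.7]
tcp_rot: [0.437, 0.789, 0.203, -0.381]
ft_force: [0.5, 0.7, -2.3]
width: 0.562
finger_force: 62.3
```

```bash
python3 v.py [470,300,45] none x
```

```text
t 14.25 pos [469.5 301.2  78.7] yaw y 32.37 z [-0.424  0.653 -0.627] j [ 0.04  1.02 -0.36  1.74 -0.67  0.91  0.9 ] w 0.562 F 62.34346032142639 [ 0.5  0.7 -2.3]
tool cm [-2.7   0.03  2.01]
[[-0.327  0.845 -0.424]
 [ 0.535  0.535  0.653]
 [ 0.779 -0.013 -0.627]]
scene [407 283  27  39 424] [420.6 303.3] med [485.8 318.1 102.7] [[460.5, 282.7, 48.3], [498.6, 324.9, 119.7]] rect ((418.2588195800781, 302.8352966308594), (24.947004318237305, 35.57659912109375), 12.528807640075684)
top [208 245  22  21 109] [221.7 256.7] med [462.1 283.4 119.4] [[445.4, 274.9, 84.0], [494.7, 318.5, 124.7]] rect ((218.00003051757812, 255.50003051757812), (17.677669525146484, 17.677669525146484), 45.0)
```

Call:
arm_command:
  deltas:
    - {"x":-1.17,"y":0,"z":0.94,"rx":0,"ry":0,"rz":0,"fingers":1}
    - {"x":-0.8,"y":0,"z":0.63,"rx":0,"ry":0,"rz":0,"fingers":1}
    - {"x":-0.25,"y":0,"z":0.2,"rx":0,"ry":0,"rz":0,"fingers":1}
    - {"x":-0.12,"y":0,"z":0.09,"rx":0,"ry":0,"rz":0,"fingers":1}
    - {"x":0,"y":0,"z":0,"rx":0,"ry":0,"rz":0,"fingers":1}
    - {"x":0,"y":0,"z":0,"rx":0,"ry":0,"rz":0,"fingers":1}

```text
time_s: 14.85
position: [469.8, 300.6, 49.1]
tcp_rot: [0.437, 0.789, 0.204, -0.38]
ft_force: [-0.5, -0.5, -1.8]
width: 0.569
finger_force: 62.3
```

Call:
arm_command:
  deltas:
    - {"x":-0.16,"y":0,"z":0.13,"rx":0,"ry":0,"rz":0,"fingers":1}
    - {"x":0,"y":0,"z":0,"rx":0,"ry":0,"rz":0,"fingers":1}
    - {"x":0,"y":0,"z":0,"rx":0,"ry":0,"rz":0,"fingers":1}

```text
time_s: 15.1
position: [469.7, 300.4, 46.6]
tcp_rot: [0.437, 0.789, 0.203, -0.38]
ft_force: [0.3, -1.1, -1.0]
width: 0.565
finger_force: 62.3
```

Call:
arm_command:
  deltas:
    - {"x":-0.16,"y":0,"z":0.13,"rx":0,"ry":0,"rz":0,"fingers":1}
    - {"x":0,"y":0,"z":0,"rx":0,"ry":0,"rz":0,"fingers":1}
    - {"x":0,"y":0,"z":0,"rx":0,"ry":0,"rz":0,"fingers":1}

```text
time_s: 15.35
position: [469.5, 300.3, 44.3]
tcp_rot: [0.437, 0.789, 0.203, -0.381]
ft_force: [1.0, 0.4, -1.4]
width: 0.569
finger_force: 62.3
```

Call:
arm_command:
  deltas:
    - {"x":-0.14,"y":0,"z":0.11,"rx":0,"ry":0,"rz":0,"fingers":1}
    - {"x":0,"y":0,"z":0,"rx":0,"ry":0,"rz":0,"fingers":1}
    - {"x":0,"y":0,"z":0,"rx":0,"ry":0,"rz":0,"fingers":1}

```text
time_s: 15.6
position: [469.7, 300.5, 42.7]
tcp_rot: [0.437, 0.789, 0.204, -0.381]
ft_force: [0.6, -0.1, -0.5]
width: 0.566
finger_force: 62.7
```

```bash
python3 v.py [470,300,40] none x
```

```text
t 15.6 pos [469.7 300.5  42.7] yaw y 32.38 z [-0.423  0.654 -0.628] j [ 0.04  1.08 -0.36  1.73 -0.67  0.87  0.94] w 0.566 F 62.7141273021698 [ 0.6 -0.1 -0.5]
tool cm [-0.25  0.    0.12]
[[-0.329  0.845 -0.423]
 [ 0.535  0.535  0.654]
 [ 0.778 -0.011 -0.628]]
scene [404 295  27  37 390] [418. 315.] med [485.8 317.8  66.8] [[460.9, 284.7, 12.1], [498.1, 324.1, 83.5]] rect ((415.57275390625, 314.38018798828125), (24.422643661499023, 34.439918518066406), 12.804265975952148)
top [212 247  21  21 103] [224.6 258.7] med [461.1 282.   82.2] [[445.3, 273.7, 43.9], [494.7, 316.3, 87.4]] rect ((222.82186889648438, 257.8519287109375), (16.181509017944336, 18.015850067138672), 31.607500076293945)
```

Call:
arm_command:
  deltas:
    - {"x":-0.1,"y":0,"z":0.08,"rx":0,"ry":0,"rz":0,"fingers":1}
    - {"x":0,"y":0,"z":0,"rx":0,"ry":0,"rz":0,"fingers":1}
    - {"x":0,"y":0,"z":0,"rx":0,"ry":0,"rz":0,"fingers":1}

```text
time_s: 15.95
position: [469.6, 300.7, 42.6]
tcp_rot: [0.436, 0.789, 0.204, -0.381]
ft_force: [-0.3, -2.3, 5.8]
width: 0.569
finger_force: 63.2
```

Call:
arm_command:
  deltas:
    - {"x":0,"y":0,"z":0,"rx":0,"ry":0,"rz":0,"fingers":0}
    - {"x":0,"y":0,"z":0,"rx":0,"ry":0,"rz":0,"fingers":-0.4}
    - {"x":0,"y":0,"z":0,"rx":0,"ry":0,"rz":0,"fingers":-1}
    - {"x":0,"y":0,"z":0,"rx":0,"ry":0,"rz":0,"fingers":-1}
    - {"x":0,"y":0,"z":0,"rx":0,"ry":0,"rz":0,"fingers":-1}
    - {"x":0,"y":0,"z":0,"rx":0,"ry":0,"rz":0,"fingers":-1}
    - {"x":0,"y":0,"z":-1,"rx":0,"ry":0,"rz":0,"fingers":-1}
    - {"x":0,"y":0,"z":-2,"rx":0,"ry":0,"rz":0,"fingers":-1}
    - {"x":0,"y":0,"z":-3,"rx":0,"ry":0,"rz":0,"fingers":-1}
    - {"x":0,"y":0,"z":-3,"rx":0,"ry":0,"rz":0,"fingers":-1}
    - {"x":0,"y":0,"z":-3,"rx":0,"ry":0,"rz":0,"fingers":-1}
    - {"x":0,"y":0,"z":-3,"rx":0,"ry":0,"rz":0,"fingers":-1}
    - {"x":0,"y":0,"z":0,"rx":0,"ry":0,"rz":0,"fingers":-1}

```text
time_s: 17.03
position: [538.7, 197.0, 137.9]
tcp_rot: [0.44, 0.79, 0.205, -0.375]
ft_force: [1.3, -1.0, -0.4]
width: 1.005
finger_force: 0.0
```

```bash
python3 v.py [470,300,200] scene s5.png
```

```text
t 17.0333 pos [538.7 197.  137.9] yaw y 31.96 z [-0.413  0.654 -0.634] j [ 0.15  0.96 -0.28  1.56 -0.56  1.19  0.85] w 1.005 F 0.0 [ 1.3 -1.  -0.4]
tool cm [12.65 -0.41  5.63]
[[-0.332  0.848 -0.413]
 [ 0.54   0.529  0.654]
 [ 0.773 -0.006 -0.634]]
scene [404 296  28  36 586] [416.  316.4] med [490.  313.2  52.9] [[463.3, 286.9, 12.4], [497.9, 324.0, 83.0]] rect ((417.04595947265625, 314.37567138671875), (24.330163955688477, 34.415740966796875), 8.972625732421875)
top [212 248  21  21 135] [225.7 260.2] med [457.  282.1  78.8] [[444.4, 273.6, 27.8], [491.8, 311.2, 86.9]] rect ((223.4000244140625, 258.2000427246094), (18.782970428466797, 17.8885440826416), 26.56505012512207)
```

View pics/s5.png

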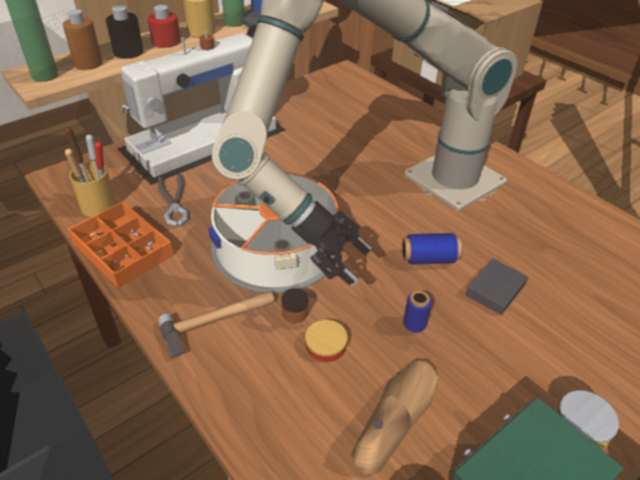

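```bash
cat > loc.py <<'E'
from h import *
for n in('scene','top'):
    d=grab(n); C=cloud(d); P=C.reshape(-1,3)
    s=(P[:,2]>74)&(P[:,2]<103)&(np.hypot(P[:,0]-468,P[:,1]-299)<55)
    Q=P[s]; print(n,s.sum(),Q.mean(0).round(1),np.percentile(Q,[3,97],0).round(1).tolist())
    hsv=cv2.cvtColor(d['pixels'],cv2.COLOR_RGB2HSV)
    # dark hole of the core inside the end face, ray onto z=90
    im=cv2.inRange(hsv,(0,0,0),(180,255,90))
    k,l,ss,cc=cv2.connectedComponentsWithStats(im)
    for i in range(1,k):
        w=ray(d,*cc[i],88)
        if np.hypot(w[0]-468,w[1]-299)<25: print('hole',ss[i],w.round(1))
    m=cv2.inRange(hsv,(110,90,50),(150,255,255)); v,u=np.nonzero(m)
    pp=np.array([[a,b] for a,b in zip(u,v) if np.hypot(*(ray(d,a,b,60)[:2]-[468,299]))<60],np.float32)
    # lateral limits of the body: bisecting plane
    print('rect',cv2.minAreaRect(pp),pp.mean(0))
    for z in (83,45): print(z,ray(d,*cv2.minAreaRect(pp)[0],z).round(1))
s=env.state();R=Ro.from_quat(s['tcp_rot'])
y=np.radians(81.4); Y=np.array([np.cos(y),np.sin(y),0]);Z=np.array([0,0,-1.]);X=np.cross(Y,Z)
R2=Ro.from_matrix(np.c_[X,Y,Z]); print('rotvec',(R.inv()*R2).as_rotvec(), s['position'])
E
python3 loc.py
```

```text
scene 413 [477.  302.4  84.7] [[454.9, 280.6, 75.6], [495.1, 322.5, 91.4]]
hole [414 294  12   8  80] [470.1 298.6  88. ]
hole [431 299   1   1   1] [454.6 315.4  88. ]
rect ((416.87750244140625, 313.14337158203125), (24.324575424194336, 30.733163833618164), 10.784297943115234) [416.19852 315.50366]
83 [500.5 321.1  83. ]
45 [473.6 302.1  45. ]
top 283 [468.1 297.1  87.4] [[446.4, 276.5, 78.3], [489.9, 320.0, 95.1]]
hole [215 252   8   9  50] [469.3 300.6  88. ]
rect ((223.2000274658203, 257.9000244140625), (19.289892196655273, 18.65743637084961), 18.434947967529297) [225.61482 260.08148]
83 [465.4 289.7  83. ]
45 [470.  297.3  45. ]
rotvec [ 0.37046834 -0.8420678  -0.8009869 ] [532.08894451 202.79853717 135.45624859]
```

The scene picture shows the blue spool standing alone on the bench at (418,312). The gripper is clear at (345,245), and the core hole gives the spool axis at about (469.5, 299.5).

Call:
arm_command:
  deltas:
    - {"x":2.1,"y":0,"z":-1.75,"rx":0,"ry":0,"rz":0,"fingers":-1}
    - {"x":2.1,"y":0,"z":-1.75,"rx":0,"ry":0,"rz":0,"fingers":-1}
    - {"x":2.1,"y":0,"z":-1.75,"rx":0,"ry":0,"rz":0,"fingers":-1}
    - {"x":2.1,"y":0,"z":-1.75,"rx":0,"ry":0,"rz":0,"fingers":-1}
    - {"x":0,"y":0,"z":0,"rx":0.0337,"ry":-0.0766,"rz":-0.0728,"fingers":-1}
    - {"x":0,"y":0,"z":0,"rx":0.0337,"ry":-0.0766,"rz":-0.0728,"fingers":-1}
    - {"x":0,"y":0,"z":0,"rx":0.0337,"ry":-0.0766,"rz":-0.0728,"fingers":-1}
    - {"x":0,"y":0,"z":0,"rx":0.0337,"ry":-0.0766,"rz":-0.0728,"fingers":-1}
    - {"x":0,"y":0,"z":0,"rx":0.0337,"ry":-0.0766,"rz":-0.0728,"fingers":-1}
    - {"x":0,"y":0,"z":0,"rx":0.0337,"ry":-0.0766,"rz":-0.0728,"fingers":-1}
    - {"x":0,"y":0,"z":0,"rx":0.0337,"ry":-0.0766,"rz":-0.0728,"fingers":-1}
    - {"x":0,"y":0,"z":0,"rx":0.0337,"ry":-0.0766,"rz":-0.0728,"fingers":-1}
    - {"x":0,"y":0,"z":0,"rx":0.0337,"ry":-0.0766,"rz":-0.0728,"fingers":-1}
    - {"x":0,"y":0,"z":0,"rx":0.0337,"ry":-0.0766,"rz":-0.0728,"fingers":-1}
    - {"x":0,"y":0,"z":0,"rx":0.0337,"ry":-0.0766,"rz":-0.0728,"fingers":-1}
    - {"x":0,"y":0,"z":0,"rx":0,"ry":0,"rz":0,"fingers":-1}
    - {"x":0,"y":0,"z":0,"rx":0,"ry":0,"rz":0,"fingers":-1}

```text
time_s: 18.65
position: [533.0, 203.1, 244.4]
tcp_rot: [0.074, 0.997, -0.0, -0.001]
ft_force: [-0.2, 0.5, -0.1]
width: 1.005
finger_force: 0.0
```

```bash
python3 loc.py | grep -E "hole|vec"; python3 -c "
from h import *
to([469.5,299.5,200])"
```

```text
hole [414 294  12   8  80] [470.1 298.6  88. ]
hole [431 299   1   1   1] [454.6 315.4  88. ]
hole [215 252   8   9  44] [468.6 301.9  88. ]
rotvec [-0.00117193 -0.00028315 -0.00342255] [535.13863561 200.88732601 244.21333507]
t 18.75 pos [535.1 200.9 244.2] yaw y 81.2 z [-0.    -0.001 -1.   ] j [-0.28  0.52 -0.2   1.73  0.13  0.9   0.89] w 0.998 F 0.0 [ 0.7 -0.9 -0.2]
tool cm [7.99 8.75 4.41]
```

Call:
arm_command:
  deltas:
    - {"x":2,"y":2.2,"z":0,"rx":0,"ry":0,"rz":0,"fingers":-1}
    - {"x":2,"y":2.2,"z":0,"rx":0,"ry":0,"rz":0,"fingers":-1}
    - {"x":2,"y":2.2,"z":0,"rx":0,"ry":0,"rz":0,"fingers":-1}
    - {"x":2,"y":2.15,"z":0,"rx":0,"ry":0,"rz":0,"fingers":-1}
    - {"x":0,"y":0,"z":3,"rx":0,"ry":0,"rz":0,"fingers":-1}
    - {"x":0,"y":0,"z":3,"rx":0,"ry":0,"rz":0,"fingers":-1}
    - {"x":0,"y":0,"z":3,"rx":0,"ry":0,"rz":0,"fingers":-1}
    - {"x":0,"y":0,"z":2,"rx":0,"ry":0,"rz":0,"fingers":-1}
    - {"x":0,"y":0,"z":0,"rx":0,"ry":0,"rz":0,"fingers":-1}

```text
time_s: 19.5
position: [467.9, 296.8, 129.9]
tcp_rot: [0.077, 0.997, -0.003, -0.003]
ft_force: [-0.4, -0.1, -0.2]
width: 0.997
finger_force: 0.0
```

```bash
python3 -c "
from h import *
to([469.4,299.8,60])"
```

```text
t 19.5 pos [467.9 296.8 129.9] yaw y 81.12 z [-0.006 -0.006 -1.   ] j [-0.5   0.65 -0.17  1.88  0.18  0.63  0.63] w 0.997 F 0.0 [-0.4 -0.1 -0.2]
tool cm [-0.14  0.37  6.99]
```

Call:
arm_command:
  deltas:
    - {"x":-0.14,"y":0.35,"z":0,"rx":0,"ry":0,"rz":0,"fingers":-1}
    - {"x":0,"y":0,"z":2,"rx":0,"ry":0,"rz":0,"fingers":-1}
    - {"x":0,"y":0,"z":2,"rx":0,"ry":0,"rz":0,"fingers":-1}
    - {"x":0,"y":0,"z":2,"rx":0,"ry":0,"rz":0,"fingers":-1}
    - {"x":0,"y":0,"z":1,"rx":0,"ry":0,"rz":0,"fingers":-1}
    - {"x":0,"y":0,"z":0,"rx":0,"ry":0,"rz":0,"fingers":-1}
    - {"x":0,"y":0,"z":0,"rx":0,"ry":0,"rz":0,"fingers":-0.2}
    - {"x":0,"y":0,"z":0,"rx":0,"ry":0,"rz":0,"fingers":-0.1}
    - {"x":0,"y":0,"z":0,"rx":0,"ry":0,"rz":0,"fingers":0}
    - {"x":0,"y":0,"z":0,"rx":0,"ry":0,"rz":0,"fingers":1}
    - {"x":0,"y":0,"z":0,"rx":0,"ry":0,"rz":0,"fingers":1}
    - {"x":0,"y":0,"z":0,"rx":0,"ry":0,"rz":0,"fingers":1}
    - {"x":0,"y":0,"z":0,"rx":0,"ry":0,"rz":0,"fingers":1}
    - {"x":0,"y":0,"z":0,"rx":0,"ry":0,"rz":0,"fingers":1}
  newtons: 50

```text
time_s: 20.67
position: [472.3, 303.2, 66.3]
tcp_rot: [0.076, 0.997, 0.0, 0.002]
ft_force: [-0.3, -0.5, 5.2]
width: 0.573
finger_force: 50.2
```

Call:
arm_command:
  deltas:
    - {"x":0,"y":0,"z":-1.5,"rx":0,"ry":0,"rz":0,"fingers":1}
    - {"x":0,"y":0,"z":-3.5,"rx":0,"ry":0,"rz":0,"fingers":1}
    - {"x":0,"y":0,"z":-4,"rx":0,"ry":0,"rz":0,"fingers":1}
    - {"x":0,"y":0,"z":-4,"rx":0,"ry":0,"rz":0,"fingers":1}
    - {"x":0,"y":0,"z":-4,"rx":0,"ry":0,"rz":0,"fingers":1}
    - {"x":-2.05,"y":-3.08,"z":0,"rx":0,"ry":0,"rz":0,"fingers":1}
    - {"x":-2.05,"y":-3.08,"z":0,"rx":0,"ry":0,"rz":0,"fingers":1}
    - {"x":-2.05,"y":-3.08,"z":0,"rx":0,"ry":0,"rz":0,"fingers":1}
    - {"x":-2.05,"y":-3.08,"z":0,"rx":0,"ry":0,"rz":0,"fingers":1}
    - {"x":-2.05,"y":-3.08,"z":0,"rx":0,"ry":0,"rz":0,"fingers":1}
    - {"x":-2.05,"y":-3.08,"z":0,"rx":0,"ry":0,"rz":0,"fingers":1}
    - {"x":-2.05,"y":-3.08,"z":0,"rx":0,"ry":0,"rz":0,"fingers":1}
    - {"x":-2.05,"y":-3.08,"z":0,"rx":0,"ry":0,"rz":0,"fingers":1}
    - {"x":-2.05,"y":-3.08,"z":0,"rx":0,"ry":0,"rz":0,"fingers":1}
    - {"x":-2.05,"y":-3.08,"z":0,"rx":0,"ry":0,"rz":0,"fingers":1}
    - {"x":-2.05,"y":-3.08,"z":0,"rx":0,"ry":0,"rz":0,"fingers":1}
    - {"x":-2.05,"y":-3.08,"z":0,"rx":0,"ry":0,"rz":0,"fingers":1}
    - {"x":0,"y":0,"z":0,"rx":0,"ry":0,"rz":0,"fingers":1}
    - {"x":0,"y":0,"z":0,"rx":0,"ry":0,"rz":0,"fingers":1}

```text
time_s: 22.25
position: [658.5, -103.1, 235.3]
tcp_rot: [0.078, 0.997, -0.001, 0.001]
ft_force: [0.2, 1.0, -1.8]
width: 0.573
finger_force: 52.3
```

```bash
python3 -c "
from h import *
to([659.8,-99.6,75]); save(grab('scene'),'s6.png')"; python3 m.py 2>/dev/null| grep -E "centre|strip"
```

```text
t 22.25 pos [ 658.5 -103.1  235.3] yaw y 81.01 z [ 0.002 -0.003 -1.   ] j [ 0.22  0.66 -0.19  1.47  0.14  1.02  1.41] w 0.573 F 52.28775501251221 [ 0.2  1.  -1.8]
tool cm [-0.04  0.4  16.03]
scene centre [557.4 -83.3] R 145.3 406
strip angles [(-48, 4), (-46, 10), (-44, 4), (24, 7), (26, 30), (28, 6)]
top centre [557.6 -64.3] R 144.1 203
strip angles [(-60, 6), (-58, 8), (-56, 10), (-54, 7), (10, 5), (12, 10), (14, 13), (16, 21), (18, 12), (46, 3), (72, 4), (92, 3), (114, 3), (118, 3), (120, 3), (122, 3)]
```

View pics/s6.png

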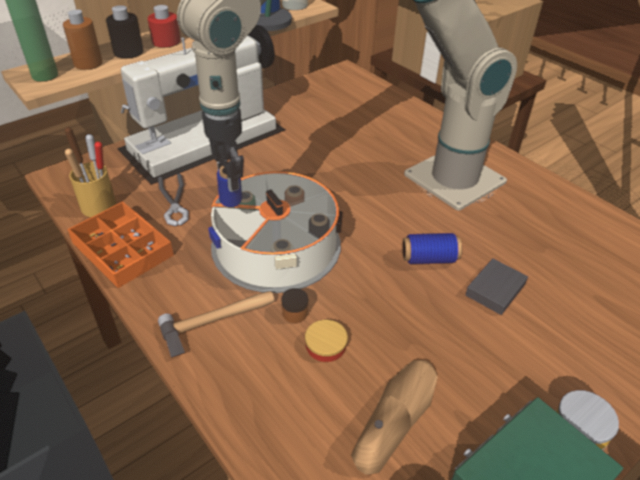

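The scene picture shows the spool upright over the opening at (230,185), and nothing else has moved. I'm lowering it now.

Call:
arm_command:
  deltas:
    - {"x":-0.04,"y":0.4,"z":0,"rx":0,"ry":0,"rz":0,"fingers":1}
    - {"x":0,"y":0,"z":2.5,"rx":0,"ry":0,"rz":0,"fingers":1}
    - {"x":0,"y":0,"z":2.5,"rx":0,"ry":0,"rz":0,"fingers":1}
    - {"x":0,"y":0,"z":2.5,"rx":0,"ry":0,"rz":0,"fingers":1}
    - {"x":0,"y":0,"z":2.5,"rx":0,"ry":0,"rz":0,"fingers":1}
    - {"x":0,"y":0,"z":2.5,"rx":0,"ry":0,"rz":0,"fingers":1}
    - {"x":0,"y":0,"z":2,"rx":0,"ry":0,"rz":0,"fingers":1}
    - {"x":0,"y":0,"z":0.8,"rx":0,"ry":0,"rz":0,"fingers":1}
    - {"x":0,"y":0,"z":0,"rx":0,"ry":0,"rz":0,"fingers":1}
    - {"x":0,"y":0,"z":0,"rx":0,"ry":0,"rz":0,"fingers":1}
    - {"x":0,"y":0,"z":0,"rx":0,"ry":0,"rz":0,"fingers":1}

```text
time_s: 23.32
position: [661.1, -94.9, 84.1]
tcp_rot: [0.075, 0.997, -0.0, 0.002]
ft_force: [0.7, 1.3, -2.6]
width: 0.569
finger_force: 52.4
```

Call:
arm_command:
  deltas:
    - {"x":0,"y":-0.3,"z":0.4,"rx":0,"ry":0,"rz":0,"fingers":1}
    - {"x":0,"y":0,"z":0.3,"rx":0,"ry":0,"rz":0,"fingers":1}
    - {"x":0,"y":0,"z":0,"rx":0,"ry":0,"rz":0,"fingers":1}
    - {"x":0,"y":0,"z":0,"rx":0,"ry":0,"rz":0,"fingers":1}

```text
time_s: 23.65
position: [659.3, -98.6, 75.5]
tcp_rot: [0.076, 0.997, -0.0, 0.001]
ft_force: [0.2, 0.6, -1.1]
width: 0.577
finger_force: 52.4
```

Call:
arm_command:
  deltas:
    - {"x":0,"y":0,"z":0.15,"rx":0,"ry":0,"rz":0,"fingers":1}
    - {"x":0,"y":0,"z":0,"rx":0,"ry":0,"rz":0,"fingers":1}
    - {"x":0,"y":0,"z":0,"rx":0,"ry":0,"rz":0,"fingers":1}

```text
time_s: 23.9
position: [659.9, -98.6, 74.4]
tcp_rot: [0.076, 0.997, -0.001, 0.001]
ft_force: [-0.3, -1.2, 2.0]
width: 0.576
finger_force: 52.5
```

Call:
arm_command:
  deltas:
    - {"x":0,"y":0,"z":0.06,"rx":0,"ry":0,"rz":0,"fingers":1}
    - {"x":0,"y":0,"z":0,"rx":0,"ry":0,"rz":0,"fingers":1}
    - {"x":0,"y":0,"z":0,"rx":0,"ry":0,"rz":0,"fingers":-0.2}
    - {"x":0,"y":0,"z":0,"rx":0,"ry":0,"rz":0,"fingers":-0.4}
    - {"x":0,"y":0,"z":0,"rx":0,"ry":0,"rz":0,"fingers":-0.6}
    - {"x":0,"y":0,"z":0,"rx":0,"ry":0,"rz":0,"fingers":-0.6}
    - {"x":0,"y":0,"z":0,"rx":0,"ry":0,"rz":0,"fingers":-0.6}
    - {"x":0,"y":0,"z":0,"rx":0,"ry":0,"rz":0,"fingers":-0.6}
    - {"x":0,"y":0,"z":0,"rx":0,"ry":0,"rz":0,"fingers":-0.6}

```text
time_s: 24.65
position: [660.5, -98.3, 73.9]
tcp_rot: [0.076, 0.997, -0.0, 0.002]
ft_force: [3.0, -0.9, 4.7]
width: 0.802
finger_force: 0.0
```

Call:
arm_command:
  deltas:
    - {"x":0,"y":0,"z":-1.5,"rx":0,"ry":0,"rz":0,"fingers":-0.6}
    - {"x":0,"y":0,"z":-2.5,"rx":0,"ry":0,"rz":0,"fingers":-0.6}
    - {"x":0,"y":0,"z":-3,"rx":0,"ry":0,"rz":0,"fingers":-0.6}
    - {"x":0,"y":0,"z":-3,"rx":0,"ry":0,"rz":0,"fingers":-0.6}
    - {"x":0,"y":0,"z":-3,"rx":0,"ry":0,"rz":0,"fingers":-0.6}
    - {"x":0,"y":0,"z":-3,"rx":0,"ry":0,"rz":0,"fingers":-0.6}
    - {"x":2,"y":3,"z":0,"rx":0,"ry":0,"rz":0,"fingers":-0.6}
    - {"x":2,"y":3,"z":0,"rx":0,"ry":0,"rz":0,"fingers":-0.6}
    - {"x":2,"y":3,"z":0,"rx":0,"ry":0,"rz":0,"fingers":-0.6}
    - {"x":2,"y":3,"z":0,"rx":0,"ry":0,"rz":0,"fingers":-0.6}
    - {"x":2,"y":3,"z":0,"rx":0,"ry":0,"rz":0,"fingers":-0.6}
    - {"x":2,"y":3,"z":0,"rx":0,"ry":0,"rz":0,"fingers":-0.6}
    - {"x":2,"y":3,"z":0,"rx":0,"ry":0,"rz":0,"fingers":-0.6}
    - {"x":2,"y":3,"z":0,"rx":0,"ry":0,"rz":0,"fingers":-0.6}
    - {"x":0,"y":0,"z":0,"rx":0,"ry":0,"rz":0,"fingers":-0.6}
    - {"x":0,"y":0,"z":0,"rx":0,"ry":0,"rz":0,"fingers":-0.6}

```text
time_s: 25.98
position: [534.3, 165.6, 232.0]
tcp_rot: [0.072, 0.997, -0.001, -0.001]
ft_force: [1.0, -1.3, -0.8]
width: 0.804
finger_force: 0.0
```

```bash
python3 m.py 2>/dev/null| grep -E "centre|strip"; python3 -c "
from h import *
d=grab('top'); cv2.imwrite('pics/t7.png',cv2.resize(d['pixels'][150:310,250:450,::-1],(750,600),interpolation=cv2.INTER_CUBIC))
hsv=cv2.cvtColor(d['pixels'],cv2.COLOR_RGB2HSV);P=cloud(d)
for n in('top','scene'):
    d=grab(n);hsv=cv2.cvtColor(d['pixels'],cv2.COLOR_RGB2HSV);P=cloud(d)
    q=(cv2.inRange(hsv,(110,90,50),(150,255,255))>0)&(np.hypot(P[...,0]-660,P[...,1]+99)<45)
    print(n,q.sum(),P[q].mean(0).round(1),np.percentile(P[q],[3,97],0).round(1).tolist())
"
```

```text
scene centre [557.7 -83.3] R 145.4 461
strip angles [(-48, 12), (-46, 20), (-44, 33), (-42, 11), (26, 31), (28, 19)]
top centre [556.5 -84. ] R 146.5 534
strip angles [(-48, 4), (-46, 12), (-44, 31), (-42, 7), (26, 28), (28, 30), (30, 7)]
top 112 [644.6 -96.9  79.4] [[631.7, -119.9, 39.8], [703.7, -78.2, 107.9]]
scene 128 [665.6 -85.1  83.7] [[643.8, -106.7, 68.7], [682.2, -77.5, 91.4]]
```

View pics/t7.png

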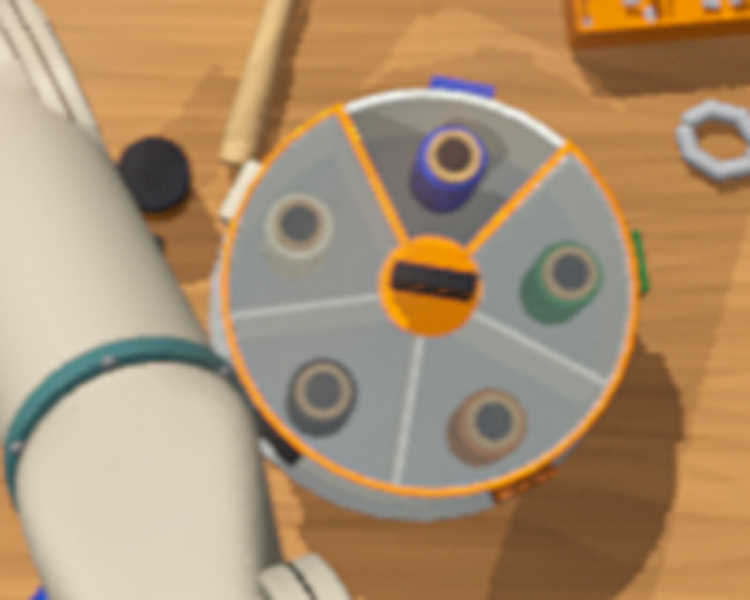

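The crop shows the blue spool upright at (450,160) in the empty compartment. The opening frames it, with strips at about -44.6° and +27.8°, and the arm is clear.

```bash
python3 -c "
from bench import env
print(env.finish_job())"
```

```text
the job is handed in; nothing more can be done
None
```

The blue spool is standing upright in the once-empty compartment with the cover's opening squarely over it, and the job was handed in at about 26 s of the 72 s allowed; the hand-in gave no verdict.

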